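# Gauge the bore of a round soap mould

## Task

Check the bore of the tallest of the three round steel soap moulds with the bore gauge that stands on the cork pad: lower the gauge into the mould, plungers in, until its wide collar sits on the rim, then push its handle fully down so that the plungers spring out and lock. Draw it out with the handle still down and the plungers locked out, and stand it upright on the cork pad again. Do not shift or tip the mould.

Things in the scene. Friction and masses are not known exactly. Their poses are not given: they have to be found in the camera images.
- gauge: Bore gauge, 0.37 kg, upright. Origin: centre of its flat round foot; z up its axis. From the foot up: steel head 36 mm across, 60 mm long; aluminium collar disc 92 mm across, at 60 to 65 mm; thin rod; ribbed dark handle barrel 29 mm across, at 95 to 165 mm (75 to 145 mm once down): grip this from above, any yaw, 20 mm below its top. Two brass plungers 25 mm above the foot, along +y and -y
- gauge_handle (a joint): Travel of the handle down towards the head, m: 0 = up (plunger tips in, 19 mm from the axis), 0.020 = fully down (tips out, up to 35 mm from the axis, lightly sprung, locked). Stiff: with the collar on the rim it takes about 9 to 15 N of push; it stays where it is left and does not slide back when the gauge is lifted by the handle
- mould_mouth (a point): Centre of the top rim of the tallest mould, a plain steel tube open at both ends standing loose on the bench: 95 mm high, 72 mm outside, bore 60 mm right through, 0.95 kg; z up. Two lower moulds stand near it: one of the same diameter, 45 mm high, and one wider (108 mm), 60 mm high
- pad: Square cork pad fixed on the bench, 140 by 140 mm and 8 mm thick, on which the gauge stands. Origin: centre of its underside, z up, so its top is at 8 mm
Things that resemble listed ones, but are neither listed nor needed, are in the scene too. What is shaped like the gauge but pink is not meant. Leave any purple look-alike of the part that bears mould_mouth alone.

How it is judged:
On the way, in this order (a step that is already met when the one before it is completed fails the run):
1. the gauge's head is in the tallest mould, its collar close to the rim (within 15 mm), the handle not yet pushed down (horizontal distance between gauge and mould_mouth below 0.018 m and z of gauge in the frame of mould_mouth below -0.045 m and angle between gauge's own z axis and vertical below 0.2 rad and value of joint gauge_handle below 0.008 m).
2. the handle is pushed down (at least 16 of 20 mm) with the gauge seated in the mould (horizontal distance between gauge and mould_mouth below 0.018 m and z of gauge in the frame of mould_mouth below -0.045 m and value of joint gauge_handle above 0.016 m), for 0.2 s.
3. the gauge is drawn out of the mould, still locked (z of gauge in the frame of mould_mouth above 0 m and value of joint gauge_handle above 0.014 m).
At the end, for the whole second after the job is handed in: The gauge stands upright (within 10 degrees), at rest, on the cork pad with its foot's centre within 55 mm of the pad's centre, its handle still down (at least 14 of 20 mm); the tallest mould stands upright within 30 mm of where it was (horizontal distance between gauge and pad below 0.055 m and z of gauge in the frame of pad between 0.002 and 0.014 m and angle between gauge's own z axis and vertical below 0.17 rad and value of joint gauge_handle above 0.014 m and linear speed of gauge below 0.03 m/s and distance of mould_mouth from where it was at the start of the episode below 0.03 m and angle between mould_mouth's own z axis and vertical below 0.1 rad); the robot touches nothing.
It fails at once if the tallest mould is tipped (more than 20 degrees) or shifted by more than 40 mm (angle between mould_mouth's own z axis and vertical above 0.35 rad or distance of mould_mouth from where it was at the start of the episode above 0.04 m).
It also fails if it takes over 58 s, if anything falls off the work surface, if the arm or the gripper's body presses on something with over 40 N, if the wrist force passes 120 N, or if a joint passes its speed limit or range.

## Robot

A 6-joint arm with a two-finger parallel gripper is mounted at the origin on the work surface. World frame = base frame: x ahead of the robot, y to its left, z up, the work surface at z = 0. Lengths are in m, angles in rad, forces in N, time in s.
With the tool pointing down it reaches from about 0.35 to 0.85 m from the base axis. Payload 8.1 kg.
Tool frame: the origin (TCP) lies midway between the tips of the shut fingers; the grasp point (between the pads) lies 19 mm behind it; z points along the fingers, y is the line along which they close (so a half turn about z gives the same grasp; the last joint's range is limited). The gripper opens to 85 mm and grips with 20 to 120 N. Pads are 22 mm wide; open, the fingers measure 114 mm over their backs; the gripper's body (76 mm by 85 mm) begins 54 mm behind the grasp point. The pads swing forward as they close: fully open they stand 13 mm farther back than shut.
Start: joints at [-1.319, 0.13, 1.488, -0, 1.523, -0.085], TCP at [0.198, -0.566, 0.231] pointing down, gripper open.
Joint ranges: [-2.96, 2.96], [-0.89, 2.26], [0.02, 2.5], [-1.34, 4.48], [0, 2.73], [-2.66, 2.66]. Speed limits (rad/s): [2.39, 2.39, 2.79, 3.14, 3.14, 3.14].

## Interface

Orientations are given as a unit quaternion [w, x, y, z].
In Python, from rig import r gives the robot as it stands. The module is installed in compiled form; this text tells all that it offers.
- The arm moves only by the shell command python3 -m jog 'ROWS' [OPENING] [FORCE]. ROWS is JSON, a list of rows, each a list of 6 numbers: the shift along the tool's x, y, z in mm, then the turn, a rotation vector about the tool's x, y, z in degrees. In form: [[tx, ty, tz, ax, ay, az], ...]. A call has 1 to 20 rows; each row shifts and turns the commanded pose from where the row before left it, along the tool's axes as they then stand; what a row does not reach is not made up. A row lasts 1/12 s, in which the tool goes at most 41.7 mm and 7.16 degrees, less where a joint would pass 70% of its speed; a pose out of reach is approached as far as the arm can. A call is refused whole if a number of a shift passes 41.7 or a number of a turn 7.16, either way. A call with a gripper value outside its range is refused whole. OPENING is the opening, from 0 (shut) to 1 (fully open), set as the call begins (- or left out, the last holds). The fingers move at their own pace and stop on an object; FORCE is the grip in N (left out, the last holds). Time passes only in rows, so rows that do not move let the fingers close. It gives the time, the measured TCP pose, the force, the opening and the grip force at its end, in the units of the state.
- r.sense(): the state, without advancing time (a new reading comes with each control period).
- r.read_camera(name): name is "side" or "top" or "wrist"; returns (picture, depth): 400x640x3 uint8, red, green, blue; 400x640 float32, m along the optical axis (not along the pixel's ray), 0 where there is no reading.
- r.camera_info(name): a dict with "fovy" (degrees; the focal length in pixels is half the picture's height over the tangent of half this angle, whatever the lens; pixels are square), "cx", "cy" (the principal point, pixels), "R" (3x3) and "t" (3): a world point X has camera coordinates R X + t; the wrist camera has in their place "T_tool_cam" (4x4, takes a point from camera to tool coordinates, whose origin is the TCP and whose axes are the flange's). Camera axes: x right, y down, z forward; pixel columns grow to the right and rows downward; lengths in m; the calibration is good to about 2 mm. A picture is of the moment at which its call begins: read the wrist's pose just before it. camera_info takes no time and is no camera call.
- r.job_done(): hands the job in; it is judged then, once.
The state is a dict: "clock": time; "qpos": joint angles; "joint_velocities": joint speeds; "tau": joint torques, N m; "ee_pos": TCP position; "orientation": TCP orientation; "wrist_force": force on the tool from outside, world axes, zero at the start; "torque": the same for the moment, N m; "grip_width": finger opening in m; "grip_force": force on a finger pad.
Only numpy, scipy, OpenCV 4.12 (cv2) and the standard library are available. Lean on these libraries where they do the work, as an engineer would, in place of code of your own. Each camera call takes 0.05 s, during which the arm holds its last target. There are 200 camera calls.

## Working session

There is one attempt and no reset: what is moved stays moved. The work goes in short steps, Python scripts to look and compute and a shell command to move; the robot and the scene stay as the last step left them, time stands still between calls to the robot, and variables do not carry over. Pictures are saved under pics/ and viewed, at most 10 in all, crops included, and the job is handed in when it is done.

```bash
mkdir -p pics
cat > h.py <<'E'
import numpy as np, cv2
from rig import r
def cloud(name):
    s=r.sense(); im,d=r.read_camera(name); c=r.camera_info(name)
    f=200/np.tan(np.radians(c["fovy"])/2)
    v,u=np.mgrid[0:400,0:640]
    P=np.stack([(u-c["cx"])/f*d,(v-c["cy"])/f*d,d],-1)
    if "R" in c: W=(P-np.array(c["t"]))@np.array(c["R"])
    else:
        from scipy.spatial.transform import Rotation as Ro
        T=np.array(c["T_tool_cam"]); q=s["orientation"]
        W=(P@T[:3,:3].T+T[:3,3])@Ro.from_quat([q[1],q[2],q[3],q[0]]).as_matrix().T+s["ee_pos"]
    W[d==0]=np.nan
    return im,d,W
def save(n,im): cv2.imwrite(n,im[...,::-1])
E
python3 - <<'E'
from h import *
for n in("top","side"):
    im,d,W=cloud(n); save(f"pics/{n}0.png",im); np.savez(f"{n}0.npz",im=im,W=W)
print(r.sense())
E
```

```text
{'clock': 0.1, 'qpos': array([-1.31938619e+00,  1.31102392e-01,  1.48916369e+00, -9.94275291e-06,
        1.52296503e+00, -8.54254491e-02]), 'joint_velocities': array([ 0.00221618, -0.00020367, -0.00147516,  0.00222844, -0.00222257,
       -0.00041144]), 'tau': array([ 2.19618218e-03, -5.70951498e+01, -5.01943159e+01,  4.80243557e-05,
        8.08217068e-03,  1.15327617e-05]), 'ee_pos': array([ 0.19818483, -0.56581592,  0.23034298]), 'orientation': array([-8.15995555e-04,  9.85850843e-01,  1.67622920e-01, -7.28599386e-05]), 'wrist_force': array([ 0.40872209, -0.08239223, -0.67792401]), 'torque': array([ 0.00155511, -0.0035626 ,  0.03733306]), 'grip_force': 0.0, 'grip_width': 0.08498014422839839}
```

View pics/top0.png

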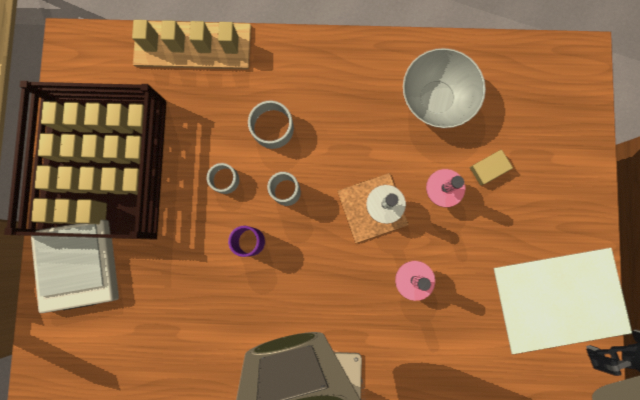

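View pics/side0.png

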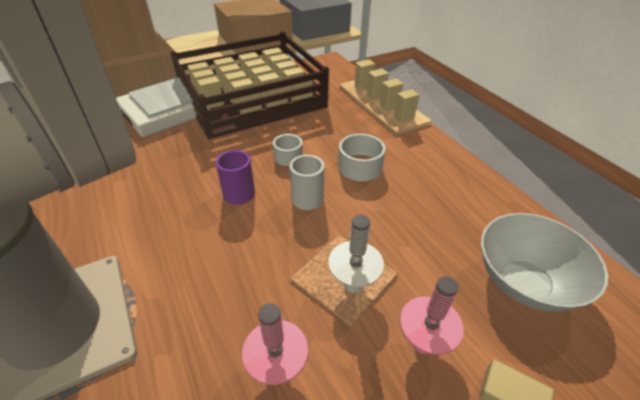

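The top view shows steel tubes at (222,179), (283,188) and (270,124), and a purple one at (246,241). The gauge, with its grey collar, is on the cork at (386,204), and there are pink look-alikes at (446,188) and (415,281). In the side view the tube at (307,182) is narrow and tall, so the top-view tube at (283,188) fits. I'll measure it and confirm in a crop.

```bash
cat > m.py <<'E'
from h import *
def circ(P):
    A=np.c_[2*P[:,:2],np.ones(len(P))]; s=np.linalg.lstsq(A,(P[:,:2]**2).sum(1),rcond=None)[0]
    return s[:2],np.sqrt(s[2]+s[:2]@s[:2])
def meas(im,W,box,lo,hi,c0=None,rad=.06):
    u0,u1,v0,v1=box; P=W[v0:v1,u0:u1].reshape(-1,3)
    P=P[(P[:,2]>lo)&(P[:,2]<hi)]
    if c0 is not None: P=P[np.hypot(*(P[:,:2]-c0).T)<rad]
    return P
E
python3 - <<'E'
from m import *
D=np.load("top0.npz"); im,W=D["im"],D["W"]
for n,b in dict(low=(200,245,158,202),tall=(262,306,165,212),wide=(240,300,95,152),purple=(225,270,222,262)).items():
    P=meas(im,W,b,.02,.2); zt=np.nanpercentile(P[:,2],95); Q=P[P[:,2]>zt-.006]
    (x0,x1)=np.percentile(Q[:,0],[1,99]);(y0,y1)=np.percentile(Q[:,1],[1,99])
    print(n,zt.round(4),len(Q),((x0+x1)/2).round(4),((y0+y1)/2).round(4),(x1-x0).round(3),(y1-y0).round(3),circ(Q))
for n,b in dict(gauge=(350,420,175,235)).items():
    P=meas(im,W,b,.055,.085); print("collar",P[:,2].mean(),circ(P),(P.min(0)+P.max(0))/2,np.ptp(P,0))
    P=meas(im,W,b,.11,.2); z=P[:,2].max(); Q=P[P[:,2]>z-.006]; print("handle",z,(Q.min(0)+Q.max(0))/2,np.ptp(Q,0))
hsv=cv2.cvtColor(im,cv2.COLOR_RGB2HSV)
P=W[165:250,330:415].reshape(-1,3); P=P[(P[:,2]>.005)&(P[:,2]<.014)]
print("pad",cv2.minAreaRect((P[:,:2]*1000).astype(np.float32)))
S=np.load("side0.npz"); iS,WS=S["im"],S["W"]
for n,b in dict(tall=(285,330,150,212),gauge=(320,390,210,300)).items():
    P=meas(iS,WS,b,.02,.3); zt=np.nanpercentile(P[:,2],98); print("side",n,zt)
    if n=="tall": Q=P[P[:,2]>zt-.008]; print(circ(Q))
    else:
        Q=P[(P[:,2]>.062)&(P[:,2]<.085)]; print(circ(Q),(Q.min(0)+Q.max(0))/2)
        Q=P[P[:,2]>.12]; print(Q.mean(0),(Q.min(0)+Q.max(0))/2)
a=cv2.resize(im[90:265,200:420],(770,612))[:590]; save("pics/crop.png",a)
E
```

```text
low 0.0472 200 0.5236 0.2451 0.069 0.069 (array([0.52323597, 0.24571031]), np.float64(0.032852295745427515))
tall 0.0972 227 0.498 0.0889 0.068 0.07 (array([0.49755333, 0.08864845]), np.float64(0.03281796188067751))
wide 0.0621 319 0.661 0.1301 0.105 0.105 (array([0.66123296, 0.13062275]), np.float64(0.050814156133505095))
purple 0.0976 236 0.3691 0.1733 0.069 0.069 (array([0.36936411, 0.17319691]), np.float64(0.03276767872570345))
collar 0.07359861696150068 (array([ 0.46751375, -0.15514912]), np.float64(0.03462964434038267)) [ 0.466348   -0.15384363  0.07508687] [0.09063018 0.09045832 0.01383524]
handle 0.17773028713699957 [ 0.46728779 -0.15358138  0.17474248] [0.02584387 0.02575072 0.00597561]
pad ((465.2886047363281, -128.81309509277344), (212.19190979003906, 209.34361267089844), 1.7408251762390137)
side tall 0.09533574142126007
(array([0.49825403, 0.08715241]), np.float64(0.032898931293019386))
side gauge 0.1731501426415844
(array([ 0.4669253 , -0.15632735]), np.float64(0.03276399539602064)) [ 0.46778741 -0.15480868  0.07595659]
[ 0.46388992 -0.1605682   0.15480973] [ 0.46807698 -0.15572484  0.14725589]
```

View pics/crop.png

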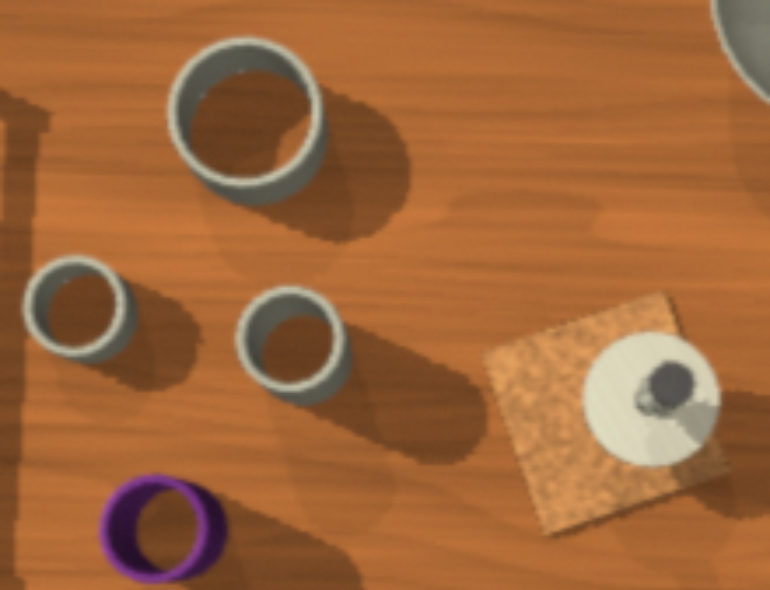

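The crop confirms it. The tube at crop (293,345), top-view (283,188), has its rim at z 0.096 and is 72 mm across, which makes it the tall steel mould. The low one (222,179) is at z 0.046, the wide one (270,124) at 0.061, and the purple one is excluded. The pad corners in the crop are (485,355), (665,292), (728,468) and (547,535).

```bash
cat >> m.py <<'E'
from scipy.spatial.transform import Rotation as Ro
def go(t):
    s=r.sense();q=s["orientation"];R=Ro.from_quat([q[1],q[2],q[3],q[0]])
    d=R.inv().apply(np.array(t)-s["ee_pos"])*1000
    print("delta tool mm",d.round(1),"tool z",R.as_matrix()[:,2].round(4),"ee",s["ee_pos"].round(4))
E
python3 - <<'E'
from m import *
W=np.load("top0.npz")["W"]
c=r.camera_info("top"); f=200/np.tan(np.radians(c["fovy"])/2); R=np.array(c["R"]);C=-R.T@c["t"]
px=np.array([(485,355),(665,292),(728,468),(547,535)])/3.5+[200,90]
X=[]
for u,v in px:
    d=R.T@[(u-c["cx"])/f,(v-c["cy"])/f,1]; X.append(C+d*(.008-C[2])/d[2])
print(np.array(X).round(3),np.mean(X,0))
go([.467,-.1545,.231])
E
```

```text
[[ 0.501 -0.045  0.008]
 [ 0.551 -0.174  0.008]
 [ 0.425 -0.22   0.008]
 [ 0.373 -0.092  0.008]] [ 0.46239707 -0.1327111   0.008     ]
delta tool mm [ 3.897e+02 -2.994e+02 -1.000e-01] tool z [-4.0e-04  1.6e-03 -1.0e+00] ee [ 0.1982 -0.5658  0.2303]
```

```bash
python3 -m jog '[[26,-20,0,0,0,0],[26,-20,0,0,0,0],[26,-20,0,0,0,0],[26,-20,0,0,0,0],[26,-20,0,0,0,0],[26,-20,0,0,0,0],[26,-20,0,0,0,0],[26,-20,0,0,0,0],[26,-20,0,0,0,0],[26,-20,0,0,0,0],[26,-20,0,0,0,0],[26,-20,0,0,0,0],[26,-20,0,0,0,0],[26,-20,0,0,0,0],[26,-19,0,0,0,0],[0,0,0,0,0,0],[0,0,0,0,0,0]]' 1 40
python3 - <<'E'
from m import *
im,d,W=cloud("wrist"); save("pics/w1.png",im)
P=W.reshape(-1,3);P=P[(P[:,2]>.16)&(P[:,2]<.185)&(np.hypot(P[:,0]-.467,P[:,1]+.155)<.03)]
print(len(P),P.mean(0),(P.min(0)+P.max(0))/2,np.ptp(P,0))
P=W.reshape(-1,3);P=P[(P[:,2]>.068)&(P[:,2]<.08)&(np.hypot(P[:,0]-.467,P[:,1]+.155)<.06)]
print(len(P),(P.min(0)+P.max(0))/2,np.ptp(P,0))
go([.467,-.1545,.133])
E
```

```text
clock: 1.52
ee_pos: [0.468, -0.1536, 0.2308]
orientation: [-0.0, 0.986, 0.169, -0.0]
wrist_force: [-0.4, 0.2, 0.3]
grip_width: 0.0854
grip_force: 0.0
1233 [ 0.47145226 -0.15431905  0.1724143 ] [ 0.46960861 -0.15478216  0.1679113 ] [0.02861302 0.02779753 0.01541375]
4458 [ 0.4694428  -0.15531759  0.074524  ] [0.09129658 0.09129942 0.01042973]
delta tool mm [-0.3 -0.3 97.8] tool z [-1.1e-03  1.0e-04 -1.0e+00] ee [ 0.4675 -0.1547  0.2308]
```

View pics/w1.png

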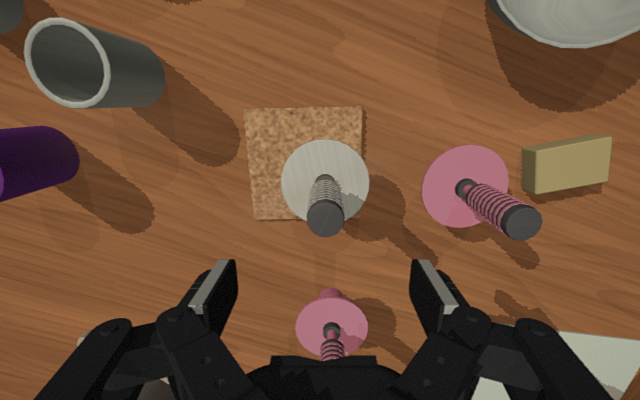

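The wrist view shows the grey gauge centred between the fingers, with its handle top at (325,215) and the pink ones well clear. I'll descend and grip.

```bash
python3 -m jog '[[0,0,20,0,0,0],[0,0,20,0,0,0],[0,0,20,0,0,0],[0,0,20,0,0,0],[0,0,12,0,0,0],[0,0,6,0,0,0],[0,0,0,0,0,0],[0,0,0,0,0,0]]' 1 80
python3 -m jog '[[0,0,0,0,0,0],[0,0,0,0,0,0],[0,0,0,0,0,0],[0,0,0,0,0,0],[0,0,0,0,0,0],[0,0,0,0,0,0],[0,0,0,0,0,0],[0,0,0,0,0,0],[0,0,0,0,0,0],[0,0,0,0,0,0]]' 0 80
```

```text
clock: 2.23
ee_pos: [0.4677, -0.1558, 0.1339]
orientation: [0.0, 0.986, 0.167, 0.0]
wrist_force: [0.4, -0.3, 0.9]
grip_width: 0.0851
grip_force: 0.0
clock: 3.07
ee_pos: [0.4679, -0.1553, 0.1338]
orientation: [0.0, 0.986, 0.168, 0.0]
wrist_force: [-0.1, 0.9, 6.0]
grip_width: 0.0262
grip_force: 78.3
```

```bash
python3 -m jog '[[0,0,-5,0,0,0],[0,0,-10,0,0,0],[0,0,-15,0,0,0],[0,0,-20,0,0,0],[0,0,-20,0,0,0],[0,0,-20,0,0,0],[0,0,-20,0,0,0],[0,0,-20,0,0,0],[0,0,-15,0,0,0],[0,0,-5,0,0,0],[0,0,0,0,0,0],[0,0,0,0,0,0]]'
python3 - <<'E'
from m import *
im,d,W=cloud("side"); s=r.sense(); e=s["ee_pos"]
P=W.reshape(-1,3)
m=(np.hypot(P[:,0]-e[0],P[:,1]-e[1])<.06)&(P[:,2]>.14)
c=r.camera_info("side");f=200/np.tan(np.radians(c["fovy"])/2)
X=np.array(c["R"])@e+c["t"];print("tcp px",X[:2]/X[2]*f+[c["cx"],c["cy"]])
u,v=(X[:2]/X[2]*f+[c["cx"],c["cy"]]).astype(int)
save("pics/s1.png",cv2.resize(im[max(0,v-100):v+100,max(0,u-120):u+120],None,fx=2.9,fy=2.9))
# collar from upper/lower
for z in np.arange(.14,.30,.01):
    Q=P[m&(abs(P[:,2]-z)<.005)]
    if len(Q): print(z.round(3),len(Q),((Q.min(0)+Q.max(0))/2).round(4),np.ptp(Q,0).round(3))
go([.498,.088,e[2]])
E
```

```text
clock: 4.07
ee_pos: [0.4673, -0.1551, 0.2826]
orientation: [-0.0, 0.986, 0.168, -0.0]
wrist_force: [-0.4, -1.0, -3.2]
grip_width: 0.0263
grip_force: 78.9
tcp px [366.32805533 162.69134038]
0.16 69 [ 0.4641 -0.161   0.1612] [0.028 0.023 0.007]
0.17 111 [ 0.4645 -0.1599  0.17  ] [0.03  0.026 0.01 ]
0.18 97 [ 0.4629 -0.1619  0.18  ] [0.026 0.021 0.01 ]
0.19 11 [ 0.4585 -0.1677  0.186 ] [0.012 0.007 0.002]
0.22 2080 [ 0.4674 -0.1542  0.2203] [0.091 0.092 0.009]
0.23 130 [ 0.4675 -0.1546  0.23  ] [0.022 0.023 0.01 ]
0.24 46 [ 0.4672 -0.1573  0.2401] [0.012 0.008 0.009]
0.25 31 [ 0.4635 -0.1599  0.2501] [0.018 0.017 0.01 ]
0.26 118 [ 0.4666 -0.159   0.26  ] [0.027 0.021 0.01 ]
0.27 137 [ 0.4656 -0.1578  0.2699] [0.025 0.023 0.01 ]
0.28 105 [ 0.4618 -0.158   0.28  ] [0.021 0.036 0.01 ]
0.29 215 [ 0.4654 -0.1572  0.29  ] [0.03  0.051 0.01 ]
delta tool mm [ 1.096e+02 -2.190e+02  2.000e-01] tool z [-2.e-03  9.e-04 -1.e+00] ee [ 0.467  -0.1549  0.2819]
```

View pics/s1.png

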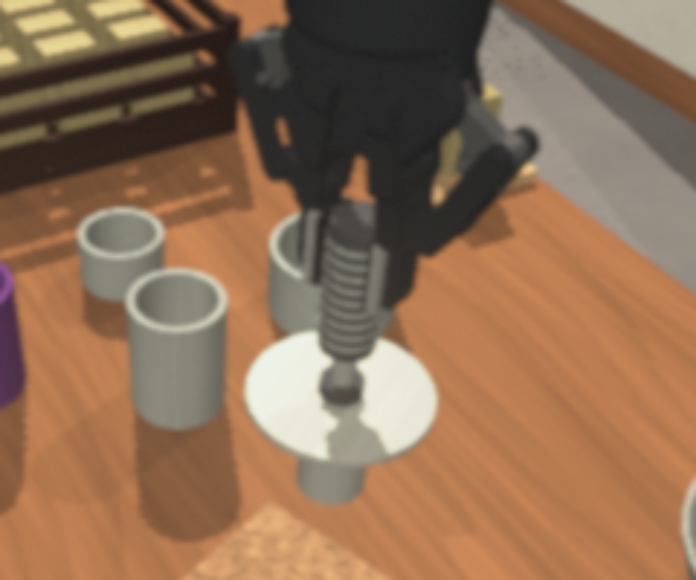

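The gauge hangs upright with its handle still up and its foot at z ≈ 0.157. Next I move it over the mould.

```bash
python3 -m jog '[[4,-8,0,0,0,0],[8,-16,0,0,0,0],[10,-20,0,0,0,0],[10,-20,0,0,0,0],[10,-20,0,0,0,0],[10,-20,0,0,0,0],[10,-20,0,0,0,0],[10,-20,0,0,0,0],[10,-20,0,0,0,0],[10,-20,0,0,0,0],[9,-18,0,0,0,0],[6,-11,0,0,0,0],[3,-6,0,0,0,0],[0,0,0,0,0,0],[0,0,0,0,0,0],[0,0,0,0,0,0]]'
python3 - <<'E'
from m import *
im,d,W=cloud("side"); s=r.sense(); e=s["ee_pos"]
P=W.reshape(-1,3)
Q=P[(np.hypot(P[:,0]-e[0],P[:,1]-e[1])<.07)&(P[:,2]>.212)&(P[:,2]<.23)]
print("collar",((Q.min(0)+Q.max(0))/2).round(4),np.ptp(Q,0).round(3))
Q=P[(np.hypot(P[:,0]-.498,P[:,1]-.088)<.06)&(P[:,2]>.09)&(P[:,2]<.1)]
print("rim",len(Q),((Q.min(0)+Q.max(0))/2).round(4),np.ptp(Q,0).round(3))
go([.498,.088,e[2]])
E
```

```text
clock: 5.45
ee_pos: [0.4989, 0.087, 0.2831]
orientation: [0.0, 0.986, 0.167, -0.0]
wrist_force: [-0.2, -0.1, -4.7]
grip_width: 0.0263
grip_force: 79.1
collar [0.4989 0.0871 0.223 ] [0.093 0.091 0.014]
rim 275 [0.4985 0.0883 0.0935] [0.071 0.072 0.007]
delta tool mm [-0.6 -1.4 -0. ] tool z [-2.e-04 -4.e-04 -1.e+00] ee [0.499  0.0869 0.2832]
```

```bash
python3 -m jog '[[0,-1,10,0,0,0],[0,0,15,0,0,0],[0,0,15,0,0,0],[0,0,15,0,0,0],[0,0,15,0,0,0],[0,0,12,0,0,0],[0,0,10,0,0,0],[0,0,10,0,0,0],[0,0,7,0,0,0],[0,0,3,0,0,0],[0,0,0,0,0,0],[0,0,0,0,0,0],[0,0,0,0,0,0],[0,0,0,0,0,0]]'
```

```text
clock: 6.67
ee_pos: [0.4992, 0.0889, 0.1722]
orientation: [0.0, 0.986, 0.168, 0.001]
wrist_force: [0.0, 0.9, -2.8]
grip_width: 0.0265
grip_force: 79.3
```

Now I go down slowly until the collar touches and then push. Contact is expected about 10 mm down, and the handle stroke is 20 mm.

```bash
python3 -m jog '[[0,0,2,0,0,0],[0,0,2,0,0,0],[0,0,2,0,0,0],[0,0,2,0,0,0],[0,0,2,0,0,0],[0,0,2,0,0,0],[0,0,2,0,0,0],[0,0,0,0,0,0],[0,0,0,0,0,0]]'
python3 -m jog '[[0,0,2,0,0,0],[0,0,2,0,0,0],[0,0,2,0,0,0],[0,0,2,0,0,0],[0,0,2,0,0,0],[0,0,0,0,0,0]]'
```

```text
clock: 7.42
ee_pos: [0.499, 0.0889, 0.1582]
orientation: [-0.0, 0.986, 0.168, 0.0]
wrist_force: [-3.5, -1.0, 5.2]
grip_width: 0.0264
grip_force: 80.1
clock: 7.92
ee_pos: [0.4989, 0.0888, 0.1481]
orientation: [0.0, 0.986, 0.168, 0.0]
wrist_force: [-4.1, 0.6, 4.7]
grip_width: 0.0265
grip_force: 80.2
```

```bash
python3 -m jog '[[0,0,2,0,0,0],[0,0,1,0,0,0],[0,0,1,0,0,0],[0,0,0,0,0,0]]'; python3 -m jog '[[0,0,1,0,0,0],[0,0,1,0,0,0],[0,0,0,0,0,0]]'
```

```text
clock: 8.25
ee_pos: [0.4991, 0.0889, 0.1445]
orientation: [0.0, 0.986, 0.168, 0.001]
wrist_force: [-4.6, -0.5, 8.1]
grip_width: 0.0264
grip_force: 80.2
clock: 8.5
ee_pos: [0.4991, 0.0889, 0.1427]
orientation: [0.0, 0.986, 0.168, 0.001]
wrist_force: [-4.9, 0.2, 7.8]
grip_width: 0.0263
grip_force: 80.3
```

Run:
```python
from m import *
im,d,W=cloud("side")
save("pics/s2.png",cv2.resize(im[70:230,220:400],None,fx=3.5,fy=3.5))
P=W.reshape(-1,3)
Q=P[(np.hypot(P[:,0]-.499,P[:,1]-.088)<.07)&(P[:,2]>.08)&(P[:,2]<.115)]
R=Q[np.hypot(Q[:,0]-.499,Q[:,1]-.088)>.036]
print(R[:,2].mean(),np.ptp(R,0),((R.min(0)+R.max(0))/2))
```

```text
0.09923335608799885 [0.09220009 0.09084663 0.02212399] [0.49883081 0.08855218 0.09124553]
```

View pics/s2.png

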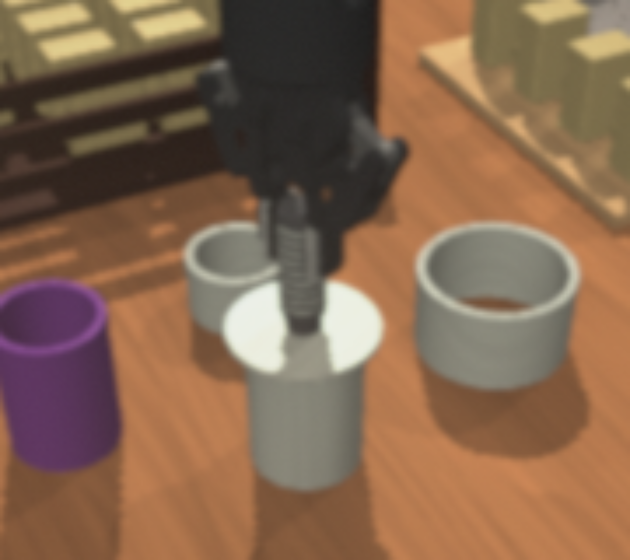

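The collar sits on the rim at z ≈ 0.10 and the handle is nearly down. I'll keep pushing gently until the force shows it has bottomed out.

```bash
for i in 1; do python3 -m jog '[[0,0,1,0,0,0],[0,0,1,0,0,0],[0,0,0,0,0,0]]'; python3 -m jog '[[0,0,1,0,0,0],[0,0,0,0,0,0],[0,0,0,0,0,0]]'; done
```

```text
clock: 8.8
ee_pos: [0.4993, 0.0889, 0.141]
orientation: [0.0, 0.986, 0.168, 0.001]
wrist_force: [-6.2, -0.2, 10.9]
grip_width: 0.0264
grip_force: 81.1
clock: 9.05
ee_pos: [0.4997, 0.089, 0.1411]
orientation: [0.0, 0.986, 0.168, 0.001]
wrist_force: [-9.1, -0.3, 17.8]
grip_width: 0.0265
grip_force: 81.6
```

```bash
python3 -m jog '[[0,0,-1,0,0,0],[0,0,0,0,0,0],[0,0,-2,0,0,0],[0,0,-3,0,0,0],[0,0,-3,0,0,0],[0,0,-3,0,0,0],[0,0,-3,0,0,0],[0,0,0,0,0,0]]'
python3 - <<'E'
from m import *
im,d,W=cloud("side")
P=W.reshape(-1,3)
Q=P[(np.hypot(P[:,0]-.499,P[:,1]-.088)<.07)&(P[:,2]>.095)&(P[:,2]<.13)]
R=Q[np.hypot(Q[:,0]-.499,Q[:,1]-.088)>.03]
print(np.histogram(R[:,2],bins=np.arange(.095,.131,.005)))
M=P[(np.hypot(P[:,0]-.499,P[:,1]-.088)<.05)&(P[:,2]>-.005)&(P[:,2]<.09)]
print(np.histogram(M[:,2],bins=np.arange(-.005,.09,.01)))
save("pics/s3.png",im)
E
```

```text
clock: 9.72
ee_pos: [0.4989, 0.0887, 0.1539]
orientation: [0.0, 0.986, 0.168, 0.0]
wrist_force: [0.1, -1.0, -4.5]
grip_width: 0.0265
grip_force: 79.2
(array([ 18,   0,  33, 536,   1,   0,   0]), array([0.095, 0.1  , 0.105, 0.11 , 0.115, 0.12 , 0.125, 0.13 ]))
(array([447, 104, 108, 117, 112, 120, 122, 119, 133]), array([-0.005,  0.005,  0.015,  0.025,  0.035,  0.045,  0.055,  0.065,
        0.075,  0.085]))
```

The wrist carries only the gauge's weight, so the mould isn't being lifted. I'll draw it out the rest of the way.

```bash
python3 -m jog '[[0,0,-4,0,0,0],[0,0,-6,0,0,0],[0,0,-8,0,0,0],[0,0,-8,0,0,0],[0,0,-8,0,0,0],[0,0,-8,0,0,0],[0,0,-8,0,0,0],[0,0,-8,0,0,0],[0,0,-8,0,0,0],[0,0,-12,0,0,0],[0,0,-15,0,0,0],[0,0,-15,0,0,0],[0,0,-10,0,0,0],[0,0,-5,0,0,0],[0,0,0,0,0,0],[0,0,0,0,0,0]]'
python3 - <<'E'
from m import *
im,d,W=cloud("side"); s=r.sense(); e=s["ee_pos"]
P=W.reshape(-1,3)
Q=P[(np.hypot(P[:,0]-e[0],P[:,1]-e[1])<.07)&(P[:,2]>.2)&(P[:,2]<.26)]
R=Q[np.hypot(Q[:,0]-e[0],Q[:,1]-e[1])>.03]
print("collar z",np.median(R[:,2]),((R.min(0)+R.max(0))/2).round(4),np.ptp(R,0).round(3))
A=np.c_[R[:,:2],np.ones(len(R))];print("tilt",np.linalg.lstsq(A,R[:,2],rcond=None)[0])
Q=P[(np.hypot(P[:,0]-.498,P[:,1]-.088)<.06)&(P[:,2]>.09)&(P[:,2]<.1)]
print("rim",len(Q),((Q.min(0)+Q.max(0))/2).round(4),np.ptp(Q,0).round(3))
save("pics/s4.png",cv2.resize(im[50:250,220:420],None,fx=2.9,fy=2.9))
go([.462,-.133,e[2]])
E
```

```text
clock: 11.1
ee_pos: [0.4987, 0.0888, 0.2761]
orientation: [-0.0, 0.986, 0.168, -0.0]
wrist_force: [0.0, -0.5, -3.7]
grip_width: 0.0261
grip_force: 79.3
collar z 0.2346215615153388 [0.4984 0.0889 0.2186] [0.092 0.094 0.036]
tilt [0.00301388 0.01443058 0.23166883]
rim 273 [0.4985 0.0888 0.0937] [0.07  0.072 0.007]
delta tool mm [-1.076e+02  1.973e+02  1.000e-01] tool z [-1.3e-03 -1.0e-04 -1.0e+00] ee [0.4983 0.0888 0.2755]
```

View pics/s4.png

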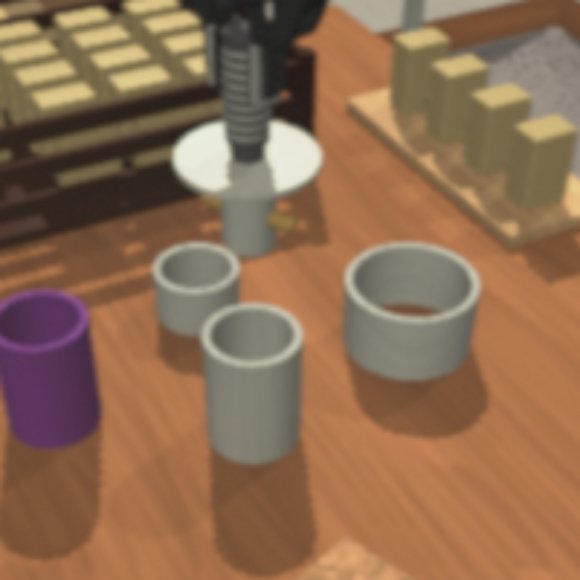

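The gauge is out with its brass plungers extended (crop 212,202 and 287,220), and the rim hasn't moved. Now back over the pad.

```bash
python3 -m jog '[[-4,8,0,0,0,0],[-8,15,0,0,0,0],[-10,18,0,0,0,0],[-11,20,0,0,0,0],[-11,20,0,0,0,0],[-11,20,0,0,0,0],[-11,20,0,0,0,0],[-11,20,0,0,0,0],[-11,20,0,0,0,0],[-10,18,0,0,0,0],[-6,11,0,0,0,0],[-4,7,0,0,0,0],[0,0,0,0,0,0],[0,0,0,0,0,0]]'
python3 -m jog '[[0,0,8,0,0,0],[0,0,15,0,0,0],[0,0,20,0,0,0],[0,0,20,0,0,0],[0,0,20,0,0,0],[0,0,20,0,0,0],[0,0,15,0,0,0],[0,0,12,0,0,0],[0,0,10,0,0,0],[0,0,8,0,0,0],[0,0,5,0,0,0],[0,0,2,0,0,0],[0,0,0,0,0,0],[0,0,0,0,0,0]]'
```

```text
clock: 12.32
ee_pos: [0.4615, -0.1329, 0.2758]
orientation: [-0.0, 0.986, 0.167, -0.0]
wrist_force: [-1.0, -0.4, -3.8]
grip_width: 0.0263
grip_force: 79.4
clock: 13.48
ee_pos: [0.4624, -0.133, 0.122]
orientation: [0.0, 0.986, 0.168, 0.001]
wrist_force: [-0.5, 0.2, -4.3]
grip_width: 0.0262
grip_force: 79.4
```

```bash
python3 -m jog '[[0,0,1,0,0,0],[0,0,1,0,0,0],[0,0,1,0,0,0],[0,0,1,0,0,0],[0,0,1,0,0,0],[0,0,0,0,0,0],[0,0,0,0,0,0]]'
```

```text
clock: 14.07
ee_pos: [0.4618, -0.1328, 0.1162]
orientation: [-0.0, 0.986, 0.168, -0.0]
wrist_force: [0.2, 0.3, -4.2]
grip_width: 0.0264
grip_force: 79.4
```

```bash
python3 -m jog '[[0,0,1,0,0,0],[0,0,1,0,0,0],[0,0,0,0,0,0],[0,0,0,0,0,0]]'
python3 - <<'E'
from m import *
im,d,W=cloud("side"); P=W.reshape(-1,3)
Q=P[(np.hypot(P[:,0]-.462,P[:,1]+.133)<.046)&(P[:,2]>.05)&(P[:,2]<.1)]
R=Q[np.hypot(Q[:,0]-.462,Q[:,1]+.133)>.03]; print("foot z",np.median(R[:,2])-.065)
E
```

```text
clock: 14.4
ee_pos: [0.4618, -0.1328, 0.1142]
orientation: [-0.0, 0.986, 0.168, -0.0]
wrist_force: [0.2, -0.3, -3.6]
grip_width: 0.0264
grip_force: 79.4
foot z 0.007834410186247559
```

```bash
python3 -m jog '[[0,0,0.7,0,0,0],[0,0,0,0,0,0],[0,0,0,0,0,0]]'; python3 -m jog '[[0,0,0.7,0,0,0],[0,0,0,0,0,0],[0,0,0,0,0,0]]'
```

```text
clock: 14.7
ee_pos: [0.4621, -0.1329, 0.1141]
orientation: [0.0, 0.986, 0.168, 0.0]
wrist_force: [-1.0, -0.2, 2.3]
grip_width: 0.0266
grip_force: 80.0
clock: 14.95
ee_pos: [0.4624, -0.1329, 0.114]
orientation: [0.0, 0.986, 0.168, 0.001]
wrist_force: [-2.8, 1.1, 7.2]
grip_width: 0.0264
grip_force: 80.7
```

Contact with the pad. I'll ease off 0.7 mm, open and retreat straight up.

```bash
python3 -m jog '[[0,0,-0.7,0,0,0],[0,0,0,0,0,0]]'; python3 -m jog '[[0,0,0,0,0,0],[0,0,0,0,0,0],[0,0,0,0,0,0],[0,0,0,0,0,0],[0,0,0,0,0,0],[0,0,0,0,0,0],[0,0,0,0,0,0],[0,0,0,0,0,0],[0,0,-5,0,0,0],[0,0,-10,0,0,0],[0,0,-20,0,0,0],[0,0,-20,0,0,0],[0,0,-20,0,0,0],[0,0,-20,0,0,0],[0,0,-20,0,0,0],[0,0,-20,0,0,0],[0,0,0,0,0,0],[0,0,0,0,0,0]]' 1
python3 - <<'E'
from m import *
im,d,W=cloud("side"); P=W.reshape(-1,3)
Q=P[(np.hypot(P[:,0]-.462,P[:,1]+.133)<.06)&(P[:,2]>.06)&(P[:,2]<.085)]
print("collar",np.median(Q[:,2]),((Q.min(0)+Q.max(0))/2),np.ptp(Q,0))
Q=P[(np.hypot(P[:,0]-.462,P[:,1]+.133)<.03)&(P[:,2]>.1)&(P[:,2]<.19)];print("handle top",Q[:,2].max(),Q.mean(0))
Q=P[(np.hypot(P[:,0]-.498,P[:,1]-.088)<.06)&(P[:,2]>.09)&(P[:,2]<.1)]
print("rim",((Q.min(0)+Q.max(0))/2).round(4))
save("pics/s5.png",im)
E
```

```text
clock: 15.12
ee_pos: [0.4622, -0.133, 0.114]
orientation: [0.0, 0.986, 0.168, 0.0]
wrist_force: [-0.8, 1.2, 3.7]
grip_width: 0.0268
grip_force: 79.9
clock: 16.62
ee_pos: [0.4628, -0.1332, 0.251]
orientation: [0.001, 0.986, 0.168, 0.002]
wrist_force: [0.1, 0.1, -0.1]
grip_width: 0.0854
grip_force: 0.0
collar 0.07273447101658885 [ 0.46238081 -0.13255386  0.07632688] [0.09149975 0.0916366  0.01664149]
handle top 0.15492697217301163 [ 0.45853439 -0.1385965   0.13515338]
rim [0.4987 0.0882 0.0934]
```

View pics/s5.png

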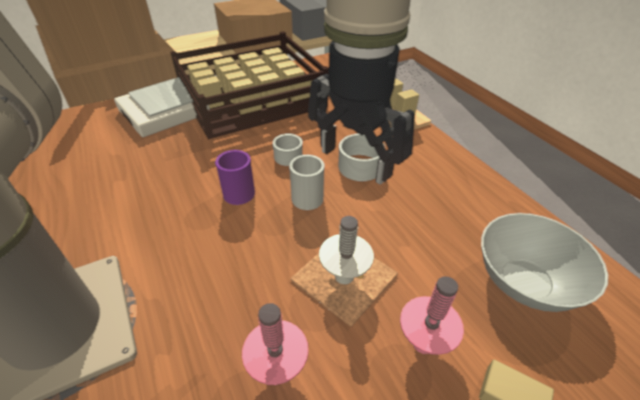

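The gauge stands upright at the pad's centre (347,255) with its handle down (top at 0.154), the mould is in place and the gripper is clear.

```bash
python3 -c "from rig import r; print(r.job_done())"
```

```text
the job is handed in; nothing more can be done
None
```

I handed the job in at about 17 s: the gauge was seated in the tallest mould, locked, drawn out and stood upright at the centre of the cork pad with its handle down, and by my measurements the mould did not move; no verdict was returned.

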